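# Hold the drawer pull on the drawer front for the fitter

### The arm

A 6-joint arm with a two-finger parallel gripper is mounted at the origin on the work surface. World frame = base frame: x ahead of the robot, y to its left, z up, the work surface at z = 0. Lengths are in mm, angles in degrees, forces in N, time in s.
With the tool pointing down it reaches from about 275 to 775 mm from the base axis. Payload 14.6 kg.
Tool frame: the origin (TCP) lies midway between the tips of the shut fingers; the grasp point (between the pads) lies 19 mm behind it; z points along the fingers, y is the line along which they close (so a half turn about z gives the same grasp; the last joint's range is limited). The gripper opens to 85 mm and grips with 20 to 120 N. Pads are 22 mm wide; open, the fingers measure 114 mm over their backs; the gripper's body (76 mm by 85 mm) begins 54 mm behind the grasp point. The pads swing forward as they close: fully open they stand 13 mm farther back than shut.
Start: joints at [62.149, 15.075, -2.767, 72.158, 0, 81.102], TCP at [170.524, 496.538, 210.578] pointing down, gripper open.
Joint ranges: [-151.79, 151.79], [-50.71, 97.33], [-67.44, 78.34], [-121.81, 120.89], [-77.56, 73.72], [-180, 180]. Speed limits (degrees/s): [108.29, 108.29, 147.25, 159.86, 180, 180].

### API

Orientations are given as a 3x3 rotation matrix whose columns are the frame's x, y, z axes.
In Python, from cell import read_state, capture, order, boxes_of, outline_of gives the robot as it stands. The module is installed in compiled form; this text tells all that it offers.
- The arm moves only by the shell command python3 -m crank 'ROWS' [FORCE]. ROWS is JSON, a list that holds one entry, the list of rows, each a list of 7 numbers: the shift along the tool's x, y, z in mm, then the turn, a rotation vector about the tool's x, y, z in rad, then the opening, from 0 (shut) to 1 (fully open). In form: [[[x, y, z, rx, ry, rz, jaw], ...]]. A call has exactly 10 rows; each row is the pose to reach, as a shift and turn from the pose commanded when the call began, along the tool's axes at that moment; what a row does not reach only later rows make up. A row lasts 1/10 s, in which the tool goes at most 50 mm and 8.59 degrees, less where a joint would pass 70% of its speed; a pose out of reach is approached as far as the arm can. A call with a gripper value outside its range is refused whole. The fingers move at their own pace and stop on an object; FORCE is the grip in N (left out, the last holds). Time passes only in rows, so rows that repeat a pose let the fingers close, or fill a call up. It gives the time, the measured TCP pose, the force, the opening and the grip force at its end, in the units of the state.
- read_state(): the state, without advancing time (a new reading comes with each control period).
- capture(name): name is "side" or "top"; returns a dict with "image" (384x512x3 uint8, red, green, blue), "vertical_fov" (degrees; the focal length in pixels is half the picture's height over the tangent of half this angle, whatever the lens; pixels are square), "cx", "cy" (the principal point, pixels), "distortion" ([k1, k2, p1, p2, k3] as OpenCV has them; the pictures are not rectified), "xyz" and "rotation" of the camera in the world. Camera axes: x right, y down, z forward; pixel columns grow to the right and rows downward; lengths in mm; the calibration is good to about 2 mm. A picture is of the moment at which its call begins. There is no depth.
- order.sign_off(): hands the job in; it is judged then, once.
Trained networks look in a picture, given as the dict that the camera call returned (one of the last four; its "shot" number tells which), for a name from the list of things; names that differ only in an ending like _2 or _b are one class to them, and where a whole thing is asked for, a point or a joint stands for the part that bears it (a point fixed in the world has none). Each returns a list of dicts, best first, with "score" (0 to 1); they miss things now and then, are a little off and sometimes report something else, mostly with a low value. They report only what shows in the picture. A call takes as long as a camera call. They do not tell look-alikes from the thing itself.
- boxes_of(picture, label): "at" ([x, y, z] in mm, in world coordinates, good to about 4 mm: the middle of the surface that is visible of it).
- outline_of(picture, label): "region" (384x512 bool, what is visible of it).
The state is a dict: "t": time; "joint_positions": joint angles; "joint_velocities": joint speeds; "effort": joint torques, N m; "ee_pos": TCP position; "ee_rot": TCP orientation; "wrist_force": force on the tool from outside, world axes, zero at the start; "wrist_torque": the same for the moment, N m; "width": finger opening in mm; "finger_force": force on a finger pad.
Only numpy, scipy, OpenCV 4.12 (cv2) and the standard library are available. Lean on these libraries where they do the work, as an engineer would, in place of code of your own. Each camera call takes 0.05 s, during which the arm holds its last target. There are 200 camera calls.

### The job

Pick up the loose chrome drawer pull lying in front of the little jewellery cabinet and hold it with both feet flat against the outer face of the open drawer's front, level, centred in the width and at mid-height where the two screw inserts are. Press steadily so that the sprung drawer is pushed about half-way along its short travel (some 8 N), never bottoming it or hitting it hard, so that the fitter can drive the screws from inside; finish while still holding and pressing, without letting go. Leave the ring box, the ornament and the screwdriver alone.

Things in the scene. Friction and masses are not known exactly. Their poses are not given: they have to be found in the camera images.
- pull_bar (a point): Centre, half-way up, of the bar of the loose chrome drawer pull, a flat U of 140 x 52 x 16 mm, 0.12 to 0.24 kg, lying flat on the table. Bar: 12 mm thick (its x), 140 mm long (its y), 16 mm high (its z, up). Two legs 12 mm wide run from the bar to +x (away from the robot, turned up to 0.7 rad), centres 64 mm either side. Pinch it across the 12 mm, mid-bar: 116 mm free between the legs.
- pull_feet (a point): Point of the pull midway between the flat ends of its two legs (its feet), 46 mm from pull_bar along its +x, same axes. The feet are what goes against the drawer front.
- front: Front of the cabinet's open drawer: upright brown wood, 250 wide, 80 high, 18 mm thick. Origin: centre of its outer face (to the robot), 60 mm above the table, midway between two flush steel inserts 64 mm to either side; the midpoint of the pull's feet goes here. x points level into the panel (press this way), y along it, z up. Moves with the drawer. The case, 125 mm high, starts 110 mm behind.
- drawer (a joint): How far the drawer is pushed in, in m: 0 at rest, 0.030 bottomed. It slides along the front's x against a spring of 500 N/m (0.5 N per mm, no preload, little friction), so 0.016 means 8 N; it springs back when let go.
- pull: The same pull; origin on the underside of its bar, 8 mm below pull_bar, same axes.
- ring_box: Bystander: black and brown wood ring box with a chrome band, 75 x 60 x 51 mm; origin at the centre of its underside.
- ornament: Bystander: turned chrome ornament, 80 mm foot, 135 mm high; origin at the centre of its underside.
- screwdriver: Bystander: the fitter's screwdriver lying on the table; origin at its underside.
Not all that is in view belongs to the job. There is more than one size of the pull; the job needs the smallest.

How it is judged (in metres and radians):
On the way:
1. the pull is lifted clear of the table in the fingers (height (world z) of pull_bar above 0.03 m and contact force between pull and the fingers above 1 N), for 0.2 s.
At the end, for the whole second after the job is handed in: The fingers hold the pull, its feet pressing flat on the drawer front with 4 to 12 N, drawer pushed in 8 to 24 mm and still; feet midpoint within 6 mm sideways and 7 mm in height of the middle of the inserts, parallel to the front within 0.07 rad, tipped less than 0.15 rad (contact force between pull and front between 4 and 12 N and value of joint drawer between 0.008 and 0.024 m and x of pull_feet in the frame of front between -0.004 and 0.003 m and y of pull_feet in the frame of front between -0.006 and 0.006 m and z of pull_feet in the frame of front between -0.007 and 0.007 m and angle between the y axis of pull and the y axis of front, either way round below 0.07 rad and angle between the z axis of pull and the z axis of front, either way round below 0.15 rad and contact force between pull and the fingers above 1 N and linear speed of pull below 0.02 m/s); the arm keeps its last pose, push and grip.
It fails at once if the drawer is bottomed (value of joint drawer above 0.0285 m).
It fails at once if the drawer front is hit hard with the pull (over 25 N) (contact force between pull and front above 25 N).
It fails at once if the ring box, ornament or screwdriver is moved more than 20 mm (distance of any of ring_box, ornament, screwdriver from where it was at the start of the episode above 0.02 m).
It also fails if it takes over 37 s, if anything falls off the work surface, if the arm or the gripper's body presses on something with over 40 N, if the wrist force passes 120 N, or if a joint passes its speed limit or range.

## Working session

There is one attempt and no reset: what is moved stays moved. The work goes in short steps, Python scripts to look and compute and a shell command to move; the robot and the scene stay as the last step left them, time stands still between calls to the robot, and variables do not carry over. Pictures are saved under pics/ and viewed, at most 10 in all, crops included, and the job is handed in when it is done.

```bash
mkdir -p pics
cat > h.py <<'E'
import numpy as np, cv2
from cell import read_state, capture, order, boxes_of, outline_of
def K(p):
    f=192/np.tan(np.radians(p["vertical_fov"]/2)); return np.array([[f,0,p["cx"]],[0,f,p["cy"]],[0,0,1]])
def px2w(p,uv,z):
    uv=np.array(uv,float).reshape(-1,1,2)
    n=cv2.undistortPoints(uv,K(p),np.array(p["distortion"])).reshape(-1,2)
    d=np.c_[n,np.ones(len(n))]@np.array(p["rotation"]).T; o=np.array(p["xyz"])
    return o+d*((z-o[2])/d[:,2])[:,None]
def w2px(p,X):
    R=np.array(p["rotation"]).T; t=-R@np.array(p["xyz"])
    return cv2.projectPoints(np.array(X,float).reshape(-1,1,3),cv2.Rodrigues(R)[0],t,K(p),np.array(p["distortion"]))[0].reshape(-1,2)
def save(p,n): cv2.imwrite(f"pics/{n}.png",p["image"][:,:,::-1])
E
python3 - <<'E'
from h import *
s=read_state(); print(s["t"],s["ee_pos"],np.round(s["ee_rot"],3).tolist(),s["width"])
for n in("top","side"):
    p=capture(n); save(p,n+"1"); print(n,p["xyz"],np.round(p["rotation"],2).tolist())
    for l in("pull","front","ring_box","ornament","screwdriver","pull_bar","pull_feet"):
        print(l,[(np.round(b["at"]).tolist(),round(b["score"],2)) for b in boxes_of(p,l)])
E
```

```text
0.0 [170.38925424 496.26211836 210.11107194] [[-0.946, 0.325, -0.001], [0.325, 0.946, -0.001], [0.0, -0.001, -1.0]] 85.93165052390135
top [ 2.44330897e+02 -2.99323212e-01  1.21447122e+03] [[0.02, -0.98, 0.2], [-1.0, -0.02, -0.01], [0.01, -0.19, -0.98]]
pull [([285.0, 272.0, 21.0], 0.95), ([462.0, 151.0, 20.0], 0.72), ([324.0, -99.0, 22.0], 0.55)]
front [([690.0, -40.0, 53.0], 0.59)]
ring_box [([509.0, 357.0, 48.0], 0.58)]
ornament [([446.0, -373.0, 18.0], 0.79)]
screwdriver [([616.0, -398.0, 19.0], 0.75)]
pull_bar [([286.0, 273.0, 25.0], 0.71), ([322.0, -101.0, 23.0], 0.66), ([460.0, 152.0, 18.0], 0.6)]
pull_feet [([285.0, 276.0, 24.0], 0.95), ([319.0, -98.0, 23.0], 0.65), ([462.0, 150.0, 14.0], 0.59)]
side [ 281.77968934 -887.92753638  740.66061244] [[0.97, -0.16, 0.18], [-0.24, -0.58, 0.78], [-0.02, -0.8, -0.6]]
pull [([286.0, 268.0, 19.0], 0.97), ([323.0, -113.0, 20.0], 0.97), ([457.0, 132.0, 21.0], 0.79)]
front [([689.0, -38.0, 65.0], 0.68)]
ring_box [([512.0, 332.0, 39.0], 0.73)]
ornament [([451.0, -393.0, 17.0], 0.84)]
screwdriver [([612.0, -407.0, 20.0], 0.63)]
pull_bar [([319.0, -112.0, 23.0], 0.94), ([289.0, 260.0, 19.0], 0.85), ([460.0, 135.0, 20.0], 0.52)]
pull_feet [([319.0, -108.0, 20.0], 0.97), ([293.0, 265.0, 16.0], 0.87), ([456.0, 142.0, 17.0], 0.65)]
```

```bash
python3 -c "
import cv2,numpy as np
a=cv2.imread('pics/top1.png');b=cv2.imread('pics/side1.png')
cv2.imwrite('pics/top1b.png',cv2.resize(a,(800,600)));cv2.imwrite('pics/side1b.png',cv2.resize(b,(800,600)))"
```

```text
(no output)
```

View pics/top1b.png

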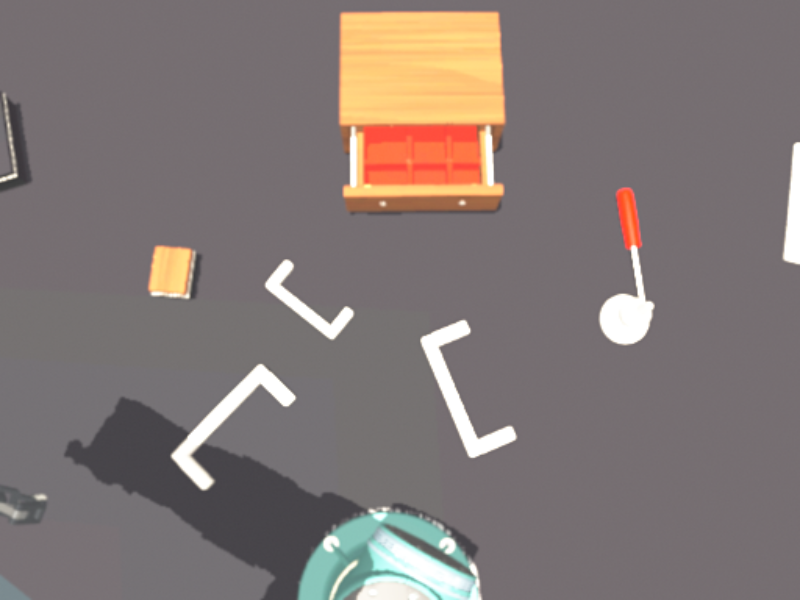

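View pics/side1b.png

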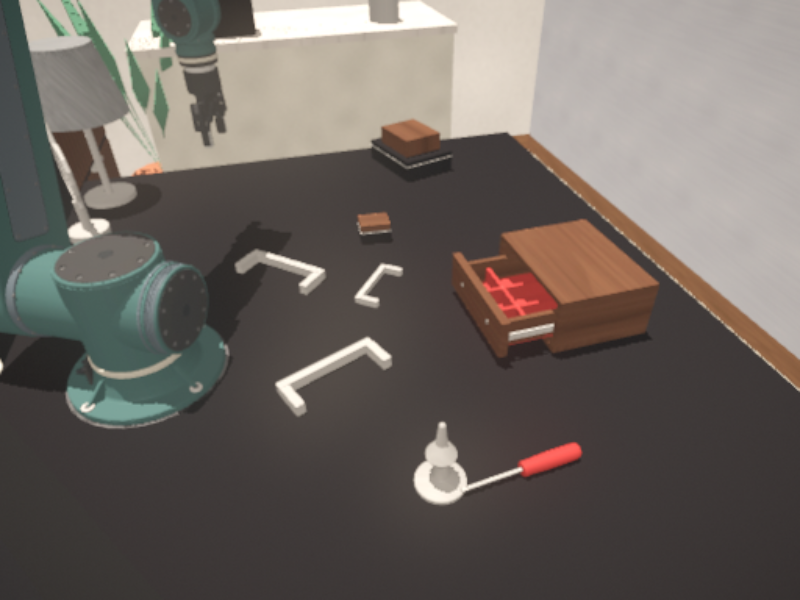

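The pull to use is the smallest one, with its bar from about (268,285) to (332,337) in the 800-px top view. The two larger ones are at (235,415) and (460,390). The drawer front has its inserts at (383,203) and (462,203). The ring box is at (172,272); the ornament and screwdriver are on the right. Next I fit the poses of the pull and the front.

```bash
cat >> h.py <<'E'
from scipy.optimize import minimize
def box(cx,cy,cz,a,b,c): return np.array([[cx+i*a/2,cy+j*b/2,cz+k*c/2] for i in(-1,1) for j in(-1,1) for k in(-1,1)])
PULL=[box(0,0,0,12,140,16),box(20,64,0,52,12,16),box(20,-64,0,52,12,16)]
FRONT=[box(9,0,0,18,250,80)]
def render(p,parts,x,y,z,a):
    m=np.zeros((1536,2048),np.uint8); c,s=np.cos(a),np.sin(a); R=np.array([[c,-s,0],[s,c,0],[0,0,1]])
    for b in parts:
        q=w2px(p,b@R.T+[x,y,z]); cv2.fillConvexPoly(m,cv2.convexHull(np.round(q*4+1.5).astype(np.int32)),1)
    return cv2.resize(m.astype(np.float32),(512,384),interpolation=cv2.INTER_AREA)
def fit(obs,parts,x0,z):
    def cost(v):
        e=0
        for p,r in obs:
            m=render(p,parts,v[0],v[1],z,v[2]/100); e+=1-np.minimum(m,r).sum()/np.maximum(m,r).sum()
        return e/len(obs)
    best=None
    for _ in range(2):
        best=minimize(cost,x0,method="Nelder-Mead",options=dict(initial_simplex=np.array([x0]+[np.array(x0)+d for d in([10,0,0],[0,10,0],[0,0,10])]))); x0=best.x
    return best.x*[1,1,.01],best.fun
E
python3 - <<'E'
from h import *
P={n:capture(n) for n in("top","side")}
def near(p,l,at):
    r=outline_of(p,l); q=w2px(p,[at])[0]
    k=min(r,key=lambda d:np.linalg.norm(np.argwhere(d["region"]).mean(0)[::-1]-q)) ; print(l,k["score"],k["region"].sum()); return k["region"].astype(np.float32)
for l,parts,at,x0,z in(("pull",PULL,(465,145,10),[455,140,60],8),("front",FRONT,(690,-40,60),[685,-40,0],60)):
    o=[(p,near(p,l,at)) for p in P.values()]
    for oo in(o[:1],o[1:],o): print(l,fit(oo,parts,x0,z))
p=P["top"]
print(px2w(p,np.array([[268,285],[332,337],[288,266],[350,314]])*.64,16).round(1).tolist())
g=p["image"].astype(int).min(2)
ins=[]
for P_,guess in((p,w2px(p,[[685,24,60],[685,-104,60]])),(P["side"],w2px(P["side"],[[685,24,60],[685,-104,60]]))):
    g=P_["image"].astype(int).min(2)
    for u,v in guess:
        u0,v0=int(u)-9,int(v)-9; w=g[v0:v0+19,u0:u0+19]; b=np.clip(w-np.percentile(w,90)-15,0,None); yy,xx=np.mgrid[:19,:19]
        c=(u0+(xx*b).sum()/max(b.sum(),1),v0+(yy*b).sum()/max(b.sum(),1)); print((u,v),c,w.max(),px2w(P_,[c],60).round(1))
E
```

```text
pull 0.68 414
pull 0.71 305
pull (array([461.49573881, 153.66139534,  -0.64904571]), np.float64(0.1614617109298706))
pull (array([470.031665  , 148.04726555,   2.36074003]), np.float64(0.6118931770324707))
pull (array([462.20038809, 153.24671995,  -0.6418143 ]), np.float64(0.1590002179145813))
front 0.77 4885
front 0.88 2582
front (array([ 6.79101002e+02, -4.70475762e+01, -3.94617586e-01]), np.float64(0.6395539045333862))
front (array([ 6.82719197e+02, -3.01884704e+01,  5.30959598e-01]), np.float64(0.43731850385665894))
front (array([ 6.83036963e+02, -3.26740147e+01,  4.92816568e-01]), np.float64(0.5513007044792175))
[[497.8, 208.1, 16.0], [414.1, 99.7, 16.0], [530.5, 176.7, 16.0], [452.4, 71.8, 16.0]]
(np.float64(244.81895169826888), np.float64(108.6224096444375)) (np.float64(235.0), np.float64(99.0)) 88 [[710.7  49.8  60. ]]
(np.float64(294.86353539168636), np.float64(109.80069593037034)) (np.float64(297.0327102803738), np.float64(117.97196261682242)) 127 [[ 663.  -109.5   60. ]]
(np.float64(311.9099664772233), np.float64(178.67893365601932)) (np.float64(302.0), np.float64(169.0)) 100 [[673.8  87.1  60. ]]
(np.float64(327.53039551247645), np.float64(202.1265846622318)) (np.float64(334.2767857142857), np.float64(210.96428571428572)) 184 [[ 687.4 -147.5   60. ]]
```

Run:
```python
from h import *
P={n:capture(n) for n in("top","side")}
N=[]
for n,pts in(("top",[(245.1,129.9),(295.7,129.9)]),("side",[(296.3,181.8),(312.2,205.5)])):
    p=P[n]; g=p["image"].astype(float).min(2); out=[]
    for u,v in pts:
        u0,v0=int(round(u))-4,int(round(v))-4; w=g[v0:v0+9,u0:u0+9]; b=np.clip(w-np.median(w)-.4*(w.max()-np.median(w)),0,None); yy,xx=np.mgrid[:9,:9]
        c=(u0+(xx*b).sum()/b.sum(),v0+(yy*b).sum()/b.sum()); out.append(c); print(n,np.round(c,1),w.max(),px2w(p,[c],60).round(1))
    R=np.array(p["rotation"]).T; M=np.c_[R,-R@np.array(p["xyz"])]
    N.append((M,cv2.undistortPoints(np.array(out).reshape(-1,1,2),K(p),np.array(p["distortion"])).reshape(-1,2).T))
X=cv2.triangulatePoints(N[0][0],N[1][0],N[0][1],N[1][1]); print((X[:3]/X[3]).T)
cv2.imwrite("pics/c.png",np.hstack([cv2.resize(P["top"]["image"][90:150,205:335,::-1],None,fx=3,fy=3,interpolation=cv2.INTER_CUBIC),cv2.resize(P["side"]["image"][150:230,270:370,::-1],None,fx=3,fy=3)[:180]]))
```

```text
top [244.7 129.9] 220.0 [[627.9  22.9  60. ]]
top [295.4 129.3] 216.0 [[ 632.5 -105.4   60. ]]
side [295.6 181.7] 115.0 [[628.4  22.1  60. ]]
side [311.4 204.9] 133.0 [[ 634.1 -103.3   60. ]]
[[ 628.40330776   22.89372337   59.34875459]
 [ 632.58368439 -105.35100866   61.6478936 ]]
```

View pics/c.png

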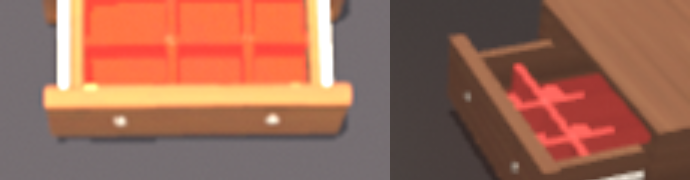

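Triangulating the inserts puts the front at (630.4, -41.2, 60) mm with yaw about 0.033 rad. The insert spacing comes out at 128.3 mm, as it should. The pull is at (461.5, 153.5) with yaw about -0.645 rad. Next I move above the pull.

```bash
cat >> h.py <<'E'
def delta(pos,yang):
    """shift in tool axes (mm) and rz (rad) from measured pose to TCP pos, tool down, y axis at world angle yang"""
    s=read_state(); R=np.array(s["ee_rot"]); d=R.T@(np.array(pos)-s["ee_pos"])
    c,n=np.cos(yang),np.sin(yang); T=np.array([[n,c,0],[-c,n,0],[0,0,-1.]])
    print("t",round(s["t"],2),"pos",np.round(s["ee_pos"],1),"shift",d.round(1),"rot",cv2.Rodrigues(R.T@T)[0].ravel().round(3),"F",np.round(s["wrist_force"],1),"w",round(s["width"],1),"ff",s["finger_force"])
E
python3 -m crank '[[[-12,-7,4,0,0,-0.04,1],[-46,-27,13,0,0,-0.15,1],[-85,-50,24,0,0,-0.28,1],[-124,-74,35,0,0,-0.40,1],[-163,-97,46,0,0,-0.53,1],[-202,-120,57,0,0,-0.66,1],[-241,-143,68,0,0,-0.78,1],[-280,-166,79,0,0,-0.91,1],[-319,-190,90,0,0,-1.04,1],[-348,-207,99,0,0,-1.13,1]]]' 80
python3 -c "
from h import *
delta([461.5,153.5,100],np.pi-.645)"
```

```text
t: 2.2
ee_pos: [433.5, 186.1, 111.4]
ee_rot: [[-0.694, -0.72, 0.001], [-0.72, 0.694, 0.0], [-0.001, -0.0, -1.0]]
wrist_force: [0.4, 0.8, -0.3]
width: 85.4
finger_force: 0.0
t 2.2 pos [433.5 186.1 111.4] shift [  4.1 -42.8  11.4] rot [-1.568  0.095  0.   ] F [ 0.4  0.8 -0.3] w 85.4 ff 0.0
```

```bash
sed -i 's/\[\[n,c,0\],\[-c,n,0\]/[[-n,c,0],[c,n,0]/' h.py; python3 -m crank '[[[1,-10,3,0,0,-0.05,1],[2,-20,6,0,0,-0.09,1],[3,-32,9,0,0,-0.12,1],[4,-40,11,0,0,-0.12,1],[4,-43,11,0,0,-0.12,1],[4,-43,11,0,0,-0.12,1],[4,-43,11,0,0,-0.12,1],[4,-43,11,0,0,-0.12,1],[4,-43,11,0,0,-0.12,1],[4,-43,11,0,0,-0.12,1]]]'
python3 - <<'E'
from h import *
delta([461.5,153.5,4],np.pi-.645)
p=capture("top"); q=capture("side"); save(p,"t2")
cv2.imwrite("pics/t2c.png",np.hstack([cv2.resize(a["image"][v-60:v+60,u-60:u+60,::-1],None,fx=3.3,fy=3.3) for a in(p,q) for u,v in[w2px(a,[[462,150,20]])[0].astype(int)]]))
E
```

```text
t: 3.2
ee_pos: [460.3, 155.1, 100.6]
ee_rot: [[-0.606, -0.795, 0.0], [-0.795, 0.606, 0.0], [-0.0, -0.0, -1.0]]
wrist_force: [-1.1, -0.8, 0.2]
width: 85.3
finger_force: 0.0
t 3.2 pos [460.3 155.1 100.6] shift [ 0.5 -1.9 96.6] rot [-0.     0.    -0.006] F [-1.1 -0.8  0.2] w 85.3 ff 0.0
```

View pics/t2c.png

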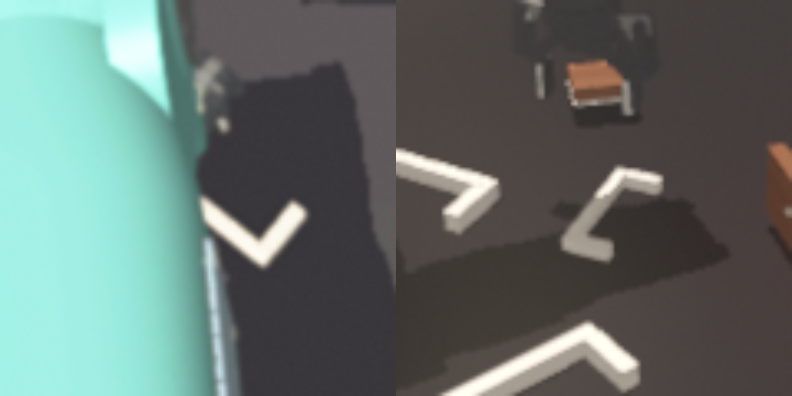

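The side view shows the pull undisturbed under the open fingers. I descend and close.

```bash
python3 -m crank '[[[0,-1,8,0,0,-0.006,1],[0.5,-2,24,0,0,-0.006,1],[0.5,-2,42,0,0,-0.006,1],[0.5,-2,60,0,0,-0.006,1],[0.5,-2,75,0,0,-0.006,1],[0.5,-2,86,0,0,-0.006,1],[0.5,-2,92,0,0,-0.006,1],[0.5,-2,95,0,0,-0.006,1],[0.5,-2,95,0,0,-0.006,0.9],[0.5,-2,95,0,0,-0.006,0.7]]]' 80
python3 -m crank '[[[0,0,0,0,0,0,0.5],[0,0,0,0,0,0,0.35],[0,0,0,0,0,0,0.25],[0,0,0,0,0,0,0.15],[0,0,0,0,0,0,0],[0,0,0,0,0,0,0],[0,0,0,0,0,0,0],[0,0,0,0,0,0,0],[0,0,0,0,0,0,0],[0,0,0,0,0,0,0]]]' 80
```

```text
t: 4.3
ee_pos: [462.1, 153.3, 6.0]
ee_rot: [[-0.602, -0.799, 0.001], [-0.799, 0.602, 0.0], [-0.001, -0.001, -1.0]]
wrist_force: [-1.0, -1.0, -0.0]
width: 64.0
finger_force: 0.0
t: 5.3
ee_pos: [461.7, 153.3, 5.6]
ee_rot: [[-0.602, -0.799, -0.0], [-0.799, 0.602, -0.0], [0.0, 0.0, -1.0]]
wrist_force: [0.9, 0.0, -1.1]
width: -0.1
finger_force: 0.0
```

The fingers shut to 0 mm, so the grip missed. I look before doing anything else.

Run:
```python
from h import *
q=capture("side"); u,v=w2px(q,[[462,150,20]])[0].astype(int); print(u,v)
p=capture("top");
cv2.imwrite("pics/t3.png",np.hstack([cv2.resize(a["image"][v-60:v+60,u-60:u+60,::-1],None,fx=3.3,fy=3.3) for a in(p,q) for u,v in[w2px(a,[[462,150,20]])[0].astype(int)]]))
for a in(p,q):print([(np.round(b["at"]).tolist(),round(b["score"],2)) for b in boxes_of(a,"pull")])
```

```text
237 178
[([437.0, 97.0, 19.0], 0.62), ([324.0, -100.0, 22.0], 0.57)]
[([321.0, -112.0, 21.0], 0.88), ([288.0, 265.0, 19.0], 0.7), ([458.0, 131.0, 18.0], 0.66)]
```

View pics/t3.png

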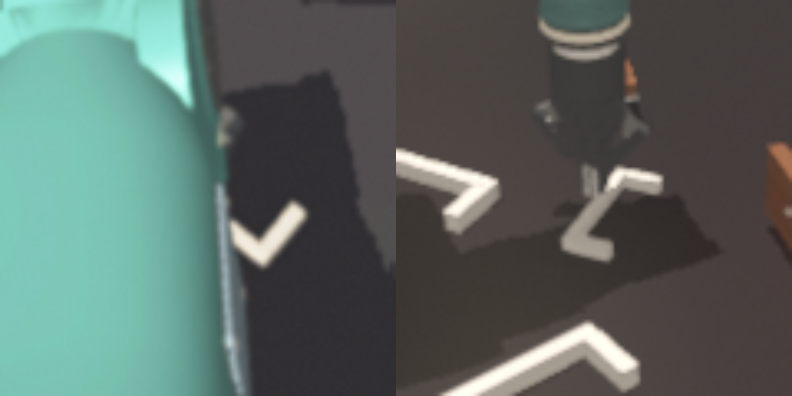

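Run:
```python
from h import *
q=capture("side"); s=read_state(); print(s["ee_pos"],w2px(q,[s["ee_pos"],[462,153,16],[462,153,25]]).round(1).tolist())
print(px2w(q,[[228.2,191.6],[244.3,169.5],[242.5,193.8],[257,173]],16).round(1).tolist())
for a,(x,y,yaw) in(("fit",(461.5,153.5,-.645)),):
    m=render(q,PULL,x,y,8,yaw); im=q["image"][:,:,::-1].copy()
    c,_=cv2.findContours((m>.5).astype(np.uint8),cv2.RETR_EXTERNAL,cv2.CHAIN_APPROX_NONE)
    big=cv2.resize(im[130:220,190:290],None,fx=7,fy=6.6,interpolation=cv2.INTER_CUBIC)
    for k in c: cv2.polylines(big,[((k-[190,130])*[7,6.6]+3).astype(np.int32)],True,(0,255,0),1)
    t=w2px(q,[s["ee_pos"]])[0]; cv2.circle(big,tuple(((t-[190,130])*[7,6.6]+3).astype(int).tolist()),4,(0,0,255),-1)
    cv2.imwrite("pics/o.png",big)
```

```text
[461.749539   153.27054667   5.58990044] [[237.5, 181.3], [237.4, 178.9], [237.3, 176.7]]
[[417.1, 88.3, 16.0], [498.4, 204.7, 16.0], [460.4, 63.4, 16.0], [537.0, 169.9, 16.0]]
```

View pics/o.png

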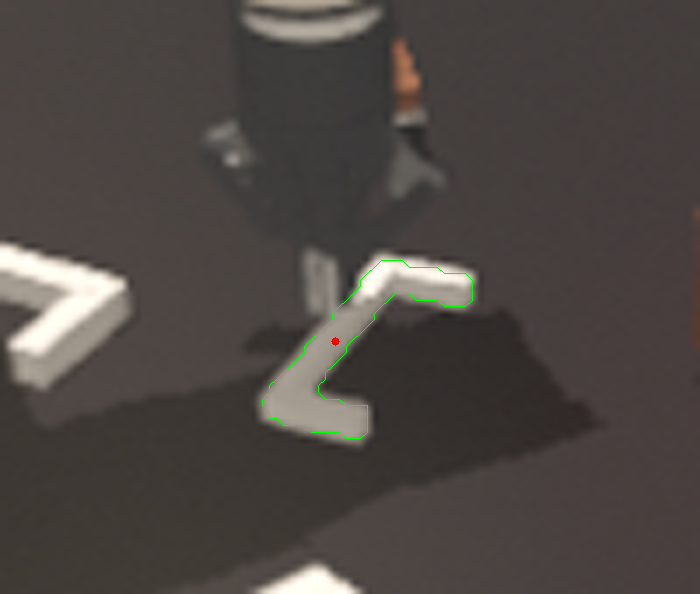

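```bash
python3 -m crank '[[[0,0,-5,0,0,0,0],[0,0,-15,0,0,0,0],[0,0,-25,0,0,0,0],[0,0,-35,0,0,0,0],[0,0,-45,0,0,0,0],[0,0,-53,0,0,0,0],[0,0,-58,0,0,0,0],[0,0,-60,0,0,0,0],[0,0,-60,0,0,0,0],[0,0,-60,0,0,0,0]]]'
python3 - <<'E'
from h import *
q=capture("side"); s=read_state(); t=w2px(q,[s["ee_pos"]])[0]; print(s["ee_pos"],t)
im=q["image"][:,:,::-1]
big=cv2.resize(im[120:210,190:290],None,fx=7,fy=6.6,interpolation=cv2.INTER_CUBIC)
cv2.circle(big,tuple(((t-[190,120])*[7,6.6]+3).astype(int).tolist()),3,(0,0,255),-1)
cv2.imwrite("pics/o2.png",np.clip(big.astype(float)*1.5,0,255))
E
```

```text
t: 6.55
ee_pos: [461.5, 153.2, 65.3]
ee_rot: [[-0.602, -0.799, -0.001], [-0.799, 0.602, -0.0], [0.0, 0.0, -1.0]]
wrist_force: [0.9, 0.1, 0.4]
width: -0.6
finger_force: 0.0
[461.52538697 153.24122835  65.24985434] [236.48728582 166.96275466][ WARN:0@0.544] global loadsave.cpp:1063 imwrite_ Unsupported depth image for selected encoder is fallbacked to CV_8U.
```

View pics/o2.png

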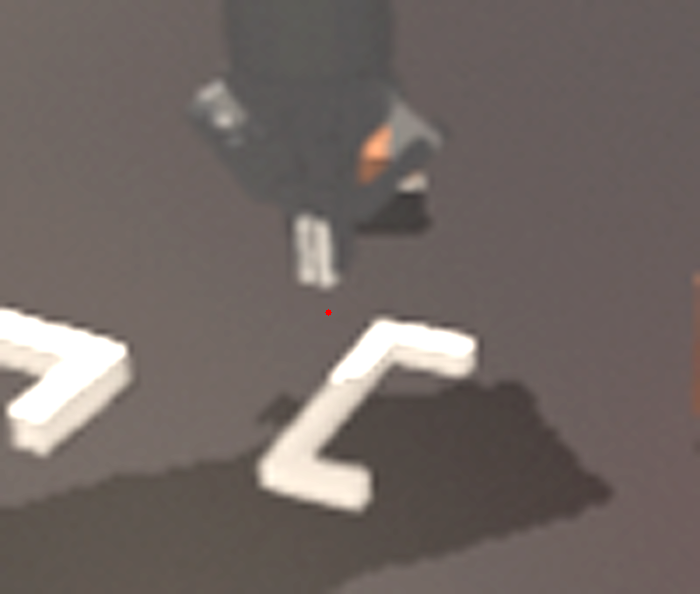

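The visible tips of the shut fingers sit about 13–16 mm above the reported TCP, seen at (318,288) against the projected (328,313). So the jaws closed above the bar and the pull did not move. I reopen and descend in two stages, checking the force.

```bash
python3 -m crank '[[[0,0,0,0,0,0,0.4],[0,0,0,0,0,0,0.8],[0,0,5,0,0,0,0.8],[0,0,17,0,0,0,0.8],[0,0,30,0,0,0,0.8],[0,0,42,0,0,0,0.8],[0,0,52,0,0,0,0.8],[0,0,59,0,0,0,0.8],[0,0,63,0,0,0,0.8],[0,0,65,0,0,0,0.8]]]' 40
python3 -m crank '[[[0,0,3,0,0,0,0.8],[0,0,6,0,0,0,0.7],[0,0,7,0,0,0,0.6],[0,0,8,0,0,0,0.5],[0,0,8,0,0,0,0.4],[0,0,8,0,0,0,0.3],[0,0,8,0,0,0,0.2],[0,0,8,0,0,0,0.1],[0,0,8,0,0,0,0],[0,0,8,0,0,0,0]]]' 40
```

```text
t: 7.6
ee_pos: [461.7, 153.3, 0.3]
ee_rot: [[-0.602, -0.799, -0.0], [-0.799, 0.602, -0.0], [0.0, 0.0, -1.0]]
wrist_force: [-0.4, 0.9, -0.1]
width: 68.5
finger_force: 0.0
t: 8.6
ee_pos: [461.9, 153.3, -7.2]
ee_rot: [[-0.602, -0.799, 0.0], [-0.799, 0.602, 0.0], [-0.0, -0.0, -1.0]]
wrist_force: [-0.5, -1.1, 5.9]
width: 10.0
finger_force: 39.3
```

The bar is caught with a shallow bite. I re-grip 4 mm lower for a better hold, then lift.

```bash
python3 -m crank '[[[0,0,0,0,0,0,0.2],[0,0,0,0,0,0,0.35],[0,0,2,0,0,0,0.35],[0,0,4,0,0,0,0.35],[0,0,4,0,0,0,0.3],[0,0,4,0,0,0,0.2],[0,0,4,0,0,0,0.1],[0,0,4,0,0,0,0],[0,0,4,0,0,0,0],[0,0,4,0,0,0,0]]]' 70
python3 -m crank '[[[0,0,-2,0,0,0,0],[0,0,-8,0,0,0,0],[0,0,-18,0,0,0,0],[0,0,-30,0,0,0,0],[0,0,-44,0,0,0,0],[0,0,-56,0,0,0,0],[0,0,-65,0,0,0,0],[0,0,-70,0,0,0,0],[0,0,-70,0,0,0,0],[0,0,-70,0,0,0,0]]]' 70
python3 - <<'E'
from h import *
q=capture("side"); s=read_state(); print(s["ee_pos"],s["width"],s["finger_force"])
R=np.array(s["ee_rot"]); px=-R[:,1]; yaw=np.arctan2(px[1],px[0]); x,y,z=s["ee_pos"]; print(yaw)
m=render(q,PULL,x,y,z+19,yaw); im=q["image"][:,:,::-1]
c,_=cv2.findContours((m>.5).astype(np.uint8),cv2.RETR_EXTERNAL,cv2.CHAIN_APPROX_NONE)
big=cv2.resize(im[120:210,190:290],None,fx=7,fy=6.6,interpolation=cv2.INTER_CUBIC)
for k in c: cv2.polylines(big,[((k-[190,120])*[7,6.6]+3).astype(np.int32)],True,(0,255,0),1)
cv2.imwrite("pics/o3.png",big)
E
```

```text
t: 9.6
ee_pos: [461.8, 153.3, -11.2]
ee_rot: [[-0.602, -0.799, 0.0], [-0.799, 0.602, -0.0], [-0.0, -0.0, -1.0]]
wrist_force: [-1.0, -0.9, 5.4]
width: 9.5
finger_force: 68.7
t: 10.6
ee_pos: [461.6, 153.2, 58.3]
ee_rot: [[-0.602, -0.799, -0.0], [-0.799, 0.602, -0.0], [0.0, 0.0, -1.0]]
wrist_force: [-0.4, 0.1, -1.1]
width: 9.2
finger_force: 68.6
[461.46303384 153.21519011  58.18080071] 9.686475495191873 68.56423616409302
-0.6456432860740904
```

View pics/o3.png

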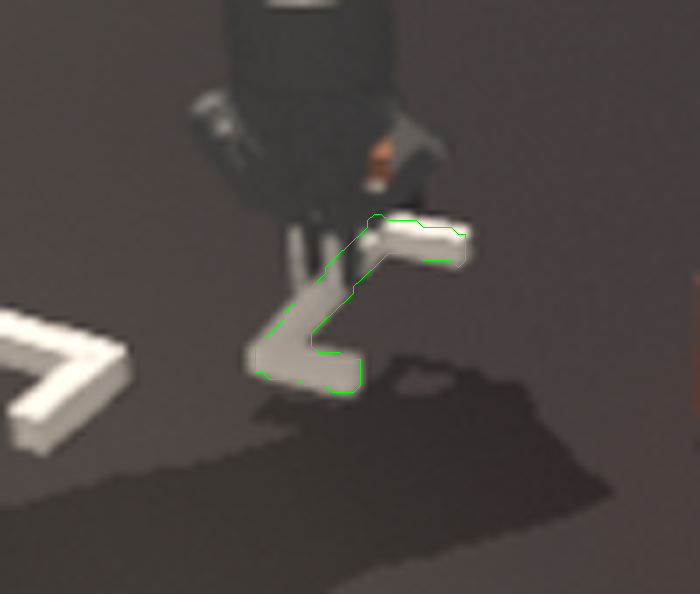

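Lifted, and the bar matches the model (bar centre = TCP + 19 mm up) to about 1 mm. Next I transport it to 30 mm in front of the drawer.

```bash
python3 -c "
from h import *
delta([554.4,-43.7,41],np.pi+.033)"
```

```text
t 10.65 pos [461.5 153.2  58.2] shift [ 101.3 -192.7   17.1] rot [ 0.001 -0.    -0.679] F [-0.2 -0.2 -1.1] w 9.7 ff 68.56423616409302
```

```bash
python3 -m crank '[[[2,-4,0,0,0,-0.014,0],[8,-15,1,0,0,-0.054,0],[18,-35,3,0,0,-0.122,0],[31,-60,5,0,0,-0.21,0],[46,-87,8,0,0,-0.306,0],[60,-114,10,0,0,-0.4,0],[74,-141,13,0,0,-0.496,0],[87,-166,15,0,0,-0.584,0],[96,-183,16,0,0,-0.645,0],[101.3,-192.7,17,0,0,-0.679,0]]]' 70
python3 -m crank '[[[0,0,0,0,0,0,0],[0,0,0,0,0,0,0],[0,0,0,0,0,0,0],[0,0,0,0,0,0,0],[0,0,0,0,0,0,0],[0,0,0,0,0,0,0],[0,0,0,0,0,0,0],[0,0,0,0,0,0,0],[0,0,0,0,0,0,0],[0,0,0,0,0,0,0]]]' 70
python3 - <<'E'
from h import *
delta([554.4,-43.7,41],np.pi+.033)
s=read_state(); R=np.array(s["ee_rot"]); px=-R[:,1]; yaw=np.arctan2(px[1],px[0]); x,y,z=s["ee_pos"]
out=[]
for n,(a,b) in(("side",(240,150)),("top",(215,85))):
    q=capture(n); im=q["image"][:,:,::-1]
    big=cv2.resize(im[b:b+85,a:a+105],None,fx=7,fy=7,interpolation=cv2.INTER_CUBIC)
    for parts,v,col in((PULL,(x,y,z+19,yaw),(0,255,0)),(FRONT,(630.4,-41.2,60,.033),(255,255,0))):
        c,_=cv2.findContours((render(q,parts,*v)>.5).astype(np.uint8),cv2.RETR_EXTERNAL,cv2.CHAIN_APPROX_NONE)
        for k in c: cv2.polylines(big,[((k-[a,b])*7+3).astype(np.int32)],True,col,1)
    cv2.imwrite(f"pics/p_{n}.png",big)
E
```

```text
t: 11.65
ee_pos: [555.2, -45.4, 41.0]
ee_rot: [[0.035, -0.999, -0.0], [-0.999, -0.035, -0.0], [0.0, 0.0, -1.0]]
wrist_force: [-0.2, 0.4, -1.3]
width: 9.2
finger_force: 68.6
t: 12.65
ee_pos: [554.7, -43.6, 41.6]
ee_rot: [[0.033, -0.999, -0.0], [-0.999, -0.033, 0.0], [-0.0, 0.0, -1.0]]
wrist_force: [0.1, 0.4, -1.6]
width: 9.3
finger_force: 68.6
t 12.65 pos [554.7 -43.6  41.6] shift [0.1 0.3 0.6] rot [0. 0. 0.] F [ 0.1  0.4 -1.6] w 9.3 ff 68.57282996177673
```

View pics/p_side.png

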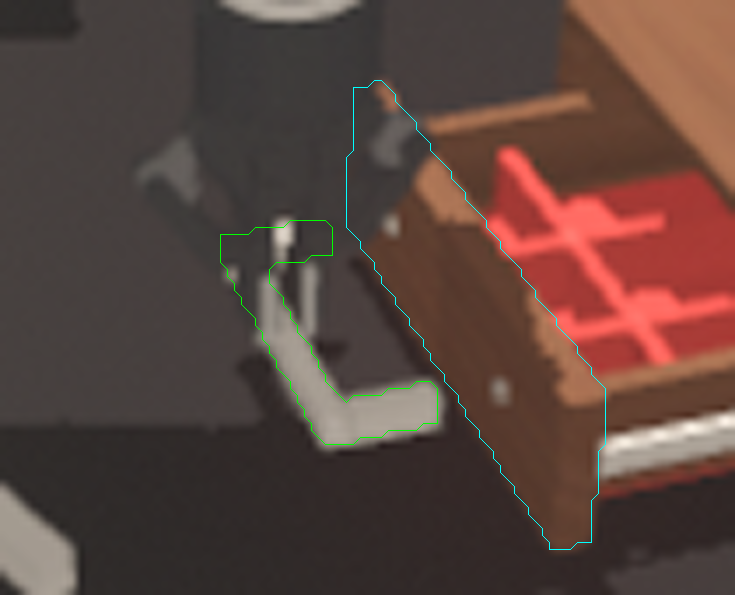

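View pics/p_top.png

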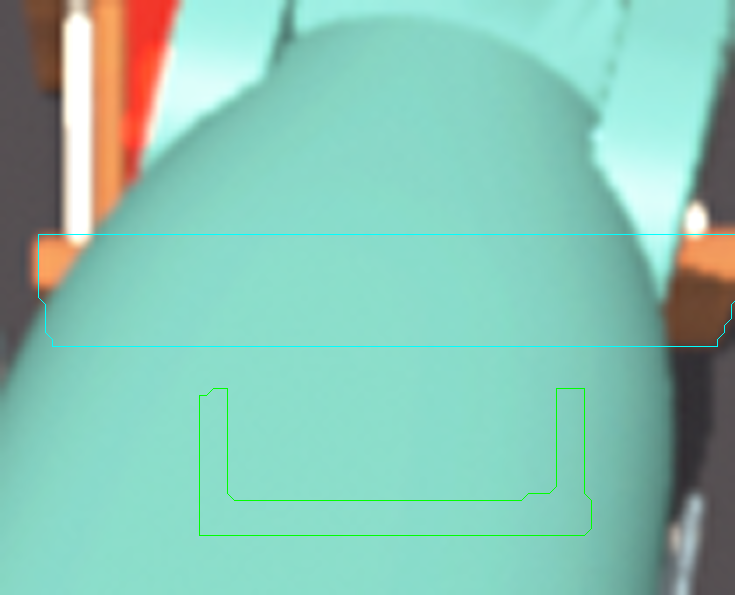

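The side view shows the near leg matching the model, with its foot about 30 mm from the front; the front outline and inserts, at (500,390) and (392,226), agree too. The top view is hidden by the arm. I approach to 6 mm, then creep.

```bash
python3 -m crank '[[[0,-1,0,0,0,0,0],[0,-4,0,0,0,0,0],[0,-8,0,0,0,0,0],[0,-12,0,0,0,0,0],[0,-16,0,0,0,0,0],[0,-19,0.5,0,0,0,0],[0,-21,0.5,0,0,0,0],[0,-22,0.5,0,0,0,0],[0,-23,0.5,0,0,0,0],[0,-24,0.5,0,0,0,0]]]' 70
python3 -m crank '[[[0,-1,0,0,0,0,0],[0,-2,0,0,0,0,0],[0,-3,0,0,0,0,0],[0,-4,0,0,0,0,0],[0,-5,0,0,0,0,0],[0,-6,0,0,0,0,0],[0,-7,0,0,0,0,0],[0,-8,0,0,0,0,0],[0,-9,0,0,0,0,0],[0,-10,0,0,0,0,0]]]' 70
python3 -m crank '[[[0,-1,0,0,0,0,0],[0,-2,0,0,0,0,0],[0,-3,0,0,0,0,0],[0,-4,0,0,0,0,0],[0,-5,0,0,0,0,0],[0,-5,0,0,0,0,0],[0,-5,0,0,0,0,0],[0,-5,0,0,0,0,0],[0,-5,0,0,0,0,0],[0,-5,0,0,0,0,0]]]' 70
python3 -c "
from h import *
for _ in range(6):
  capture('side'); s=read_state(); print(np.round(s['ee_pos'],1),np.round(s['wrist_force'],1),np.round(s['wrist_torque'],2))"
```

```text
t: 13.75
ee_pos: [578.6, -42.8, 41.1]
ee_rot: [[0.033, -0.999, -0.0], [-0.999, -0.033, 0.0], [-0.0, 0.0, -1.0]]
wrist_force: [-0.4, -0.1, -0.9]
width: 9.1
finger_force: 68.6
t: 14.75
ee_pos: [588.5, -42.5, 41.0]
ee_rot: [[0.033, -0.999, -0.0], [-0.999, -0.033, -0.0], [0.0, 0.0, -1.0]]
wrist_force: [-1.6, -1.3, -1.6]
width: 9.5
finger_force: 68.6
t: 15.75
ee_pos: [593.5, -42.3, 41.0]
ee_rot: [[0.033, -0.999, -0.0], [-0.999, -0.033, -0.0], [0.0, 0.0, -1.0]]
wrist_force: [-4.2, -2.1, -0.7]
width: 9.4
finger_force: 68.6
[593.5 -42.3  41. ] [-4.6 -1.7 -1.5] [-0.43  1.03 -0.02]
[593.5 -42.3  41. ] [-3.9 -1.5 -1.7] [-0.45  0.95  0.08]
[593.5 -42.3  41. ] [-4.5 -2.5 -1.5] [-0.46  0.95  0.06]
[593.5 -42.3  41. ] [-4.7 -1.5 -2.1] [-0.46  0.95  0.09]
[593.5 -42.3  41. ] [-4.2 -2.1 -1.1] [-0.47  0.97  0.02]
[593.5 -42.3  41. ] [-5.  -2.6 -1.3] [-0.37  0.98  0.03]
```

Contact is where expected, with about 4.5 N at about 9 mm of push. Next I push 7 mm more.

```bash
python3 -m crank '[[[0,-1,0,0,0,0,0],[0,-2,0,0,0,0,0],[0.1,-3,0,0,0,0,0],[0.1,-4,0,0,0,0,0],[0.2,-5,0,0,0,0,0],[0.2,-6,0,0,0,0,0],[0.2,-7,0,0,0,0,0],[0.2,-7,0,0,0,0,0],[0.2,-7,0,0,0,0,0],[0.2,-7,0,0,0,0,0]]]' 70
python3 - <<'E'
from h import *
F=[]
for i in range(6):
  q=capture('side'); s=read_state(); F.append(np.r_[s['wrist_force'],s['wrist_torque']])
print(np.round(s['ee_pos'],1),np.mean(F,0).round(2))
R=np.array(s["ee_rot"]); px=-R[:,1]; yaw=np.arctan2(px[1],px[0]); x,y,z=s["ee_pos"]
# where the pull is in the side picture: fit to its outline's near leg by shift of model in y,z along the drawer
for r in outline_of(q,"pull"):
    a=np.argwhere(r["region"]); print(r["score"],len(a),a.min(0),a.max(0))
m=render(q,PULL,x,y,z+19,yaw)>.5; a=np.argwhere(m); print("model",len(a),a.min(0),a.max(0))
# inserts
o=np.array([x,y,z+19])+46*np.array([np.cos(yaw),np.sin(yaw),0]); print("feet mid expected",o.round(1))
E
```

```text
t: 17.05
ee_pos: [599.8, -42.1, 40.8]
ee_rot: [[0.033, -0.999, -0.002], [-0.999, -0.033, 0.0], [-0.0, 0.002, -1.0]]
wrist_force: [-7.7, -0.5, -0.8]
width: 9.5
finger_force: 68.8
[599.9 -42.1  40.9] [-7.76 -0.95  0.24 -0.24  1.6   0.04]
0.95 923 [217 177] [265 250]
0.62 510 [160 152] [187 207]
0.51 190 [193 293] [211 317]
model 354 [178 285] [211 316]
feet mid expected [645.9 -40.5  59.9]
```

The force is 7.8 N and steady, the push is about 15.5 mm, and the near-leg outline matches the model to 1 px. I hand it in.

```bash
python3 -c "
from h import *
print(order.sign_off())"
```

```text
the job is handed in; nothing more can be done
None
```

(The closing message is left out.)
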